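Clamp a tag blank in the stamping jig with the click-clutch screw

TASK

Get the plain aluminium bar ready for stamping: lay it on the bed of the grey jig, slide it between the guides and under the clamp foot until it meets the brass end stop, and press it home there for a moment with about 15 N, never over 30 N. Then turn the red clutch knob on top clockwise until the clamp foot holds the bar and the clutch clicks, one to three clicks and no more, and let go, leaving the other bars and the rest of the bench as they are.

Things in the scene. Friction and masses are not known exactly. Their poses are not given: they have to be found in the camera images.
- blank: the aluminium (silver-grey) flat bar, loose, 130 x 30 x 10 mm, about 0.1 kg; origin at the centre of its underside, x along its length, z up. Both ends are alike. It starts lying flat on the table beside a brass and a copper bar of the same size
- blank_nose (a point): centre of the bar's +x end face, 5 mm above its underside
- jig: grey jig, fixed to the table, bed 170 (x) x 100 (y) mm, its flat top at z = 20 mm; origin at the centre of its underside, x = direction in which the bar is slid in, z up. The bar belongs on the jig's middle line (y = 0) and covers x = -65 to +65 mm when home. A dark portal spans the bed at x = 24 to 56 mm: beam 76 to 96 mm above the table, 100 mm wide, inner faces of its posts at y = +-36 mm
- bed_mouth (a point): point on the bed's top surface on the middle line, at jig x = -20 mm, in front of the guides; the bed from here towards jig -x is bare. Two steel guide rails 12 mm high stand on the bed from jig x = +5 to +65 mm, 34.4 mm apart, with flared lead-ins that begin at x = -14 mm, about 48 mm apart; fingers holding the bar must stay short of these
- stop: rigid brass end-stop block on the bed between the far ends of the guides, 14 x 34 x 18 mm; origin on the bed at the middle of its face towards the bar. A part of the push that the tool feels, up to half, goes into rubbing on bed and guides
- stop_face (a point): centre of the stop's face that the bar's end must touch, at jig x = +65 mm, 5 mm above the bed
- foot: round rubber clamp foot, 20 mm diameter, on the screw under the portal at jig x = +40 mm; origin at the centre of its underside. It starts 4 to 7.5 mm above the top of a bar on the bed. It goes down 3 mm per radian (19 mm per turn) of the knob turned clockwise seen from above, and stays where it is left; it does not turn
- knob_grip (a point): point on the vertical axis of the red clutch knob (jig x = +40 mm, y = 0) at a good gripping height, 141.5 mm above the table, 12 mm below the knob's top. The knob is a ribbed round cap, 28 mm diameter, 117 to 153 mm above the table, over a graduated aluminium thimble of 42 mm diameter (97 to 117 mm). It stays at that height as it turns and may be gripped at any yaw
- clutch (a joint): angle (rad) by which the red knob has slipped clockwise (from above) past the thimble, about 0 until the clutch slips. Free turning takes about 0.06 Nm; once the foot meets the bar the torque rises over 0.2 to 0.5 rad and at about 0.14 Nm the clutch slips. One click is 0.785 rad: the torque peaks, then falls as the crest is passed at 0.39. Turning the knob back unscrews the clamp
- brass_bar: brass (yellow) bar, loose, 130 x 30 x 10 mm, a bystander; origin at the centre of its underside
- copper_bar: copper (reddish) bar, loose, 130 x 30 x 10 mm, a bystander; origin at the centre of its underside
- punch_box_a: green open box of steel punches, loose, 70 x 56 x 70 mm high, a bystander; origin at the centre of its underside
- punch_box_b: a second green box of punches, the same size, a bystander; origin at the centre of its underside
- hammer: hammer with a wooden handle, 280 mm long, lying on the table beyond the bars, a bystander
- steel_plate: square steel sheet 90 x 90 x 4 mm lying on the table, a bystander; origin at the centre of its underside
- green_tray: empty green tray 120 x 80 x 45 mm, a bystander; origin at the centre of its underside
There are look-alikes about, which are no part of the job. What is shaped like the jig but turquoise is not meant.

How it is judged:
On the way, in this order (a step that is already met when the one before it is completed fails the run):
1. the bar is on the bed (within 5 mm) between the guides with its end pressed home against the brass stop (more than 3 N) (contact force between blank and stop above 3 N and z of blank in the frame of jig below 0.025 m and angle between the x axis of blank and the x axis of jig, either way round below 0.08 rad), for 0.05 s.
2. the foot presses on the bar (over 6 N) and the clutch has clicked at least once (slip over 0.6 rad) (contact force between foot and blank above 6 N and value of joint clutch above 0.6 rad), for 0.1 s.
At the end, for the whole second after the job is handed in: the aluminium bar rests flat on the jig bed along the guides (within 0.08 rad), its end within 2 mm of the brass stop, the clamp foot holding it with more than 5 N, the clutch slipped by 0.6 to 2.75 rad (one to three clicks) (x of blank in the frame of jig between -0.002 and 0.002 m and z of blank in the frame of jig below 0.0225 m and angle between the x axis of blank and the x axis of jig, either way round below 0.08 rad and contact force between foot and blank above 5 N and value of joint clutch between 0.6 and 2.75 rad and linear speed of blank below 0.01 m/s); the robot touches nothing.
It fails at once if the stop is rammed: more than 30 N between bar and stop (contact force between blank and stop above 30 N).
It fails at once if the clutch is run on past three clicks (over 2.75 rad) (value of joint clutch above 2.75 rad).
It fails at once if another bar, punch box, hammer, plate or tray is shifted by more than 25 mm (distance of any of brass_bar, copper_bar, punch_box_a, punch_box_b, hammer, steel_plate, green_tray from where it was at the start of the episode above 0.025 m).
It also fails if it takes over 72 s, if anything falls off the work surface, if the arm or the gripper's body presses on something with over 40 N, if the wrist force passes 120 N, or if a joint passes its speed limit or range.

ROBOT

A 6-joint arm with a two-finger parallel gripper is mounted at the origin on the work surface. World frame = base frame: x ahead of the robot, y to its left, z up, the work surface at z = 0. Lengths are in m, angles in rad, forces in N, time in s.
With the tool pointing down it reaches from about 0.425 to 0.95 m from the base axis. Payload 3.5 kg.
Tool frame: the origin (TCP) lies at the very end of the fingers, on their centre line; the grasp point (between the pads) lies 19 mm behind it; z points along the fingers, y is the line along which they close (so a half turn about z gives the same grasp; the last joint's range is limited). The gripper opens to 85 mm and grips with 20 to 120 N. Pads are 22 mm wide; open, the fingers measure 114 mm over their backs; the gripper's body (76 mm by 85 mm) begins 54 mm behind the grasp point. The pads swing forward as they close: fully open they stand 13 mm farther back than shut.
Start: joints at [1, 0.286, 1.577, -0, 1.279, -0.15], TCP at [0.276, 0.616, 0.231] pointing down, gripper open.
Joint ranges: [-2.77, 2.77], [-0.9, 2.22], [0.21, 2.48], [-1.53, 4.67], [0.24, 2.81], [-2.84, 2.84]. Speed limits (rad/s): [2.79, 2.79, 3.14, 3.14, 3.14, 3.14].

INTERFACE

Orientations are given as [roll, pitch, yaw] about the fixed x, y, z axes, in that order (R = Rz(yaw) Ry(pitch) Rx(roll)).
In Python, from plant import monitor, grab_frame, close_job, spotter gives the robot as it stands.
- The arm moves only by the shell command python3 -m crank 'ROWS' [FORCE]. ROWS is JSON, a list of rows, each an object of numbers: "dx", "dy", "dz": the shift along the world's x, y, z in m; "rx", "ry", "rz": the turn, a rotation vector about the world's x, y, z in degrees; "fingers": the opening in per cent of the stroke, from 0 (shut) to 100 (fully open). In form: [{"dx": .., "dy": .., "dz": .., "rx": .., "ry": .., "rz": .., "fingers": ..}, ...]. A call has 1 to 20 rows; each row is the pose to reach, as a shift and turn from the pose commanded when the call began; what a row does not reach only later rows make up. A row lasts 1/12 s, in which the tool goes at most 41.7 mm and 7.16 degrees, less where a joint would pass 70% of its speed; a pose out of reach is approached as far as the arm can. A call with a gripper value outside its range is refused whole. The fingers move at their own pace and stop on an object; FORCE is the grip in N (left out, the last holds). Time passes only in rows, so rows that repeat a pose let the fingers close. It gives the time, the measured TCP pose, the force, the opening and the grip force at its end, in the units of the state.
- monitor.observe(): the state, without advancing time (a new reading comes with each control period).
- grab_frame(name): name is "scene" or "top"; returns a dict with "color" (400x640x3 uint8, blue, green, red), "depth" (400x640 float32, m along the optical axis (not along the pixel's ray), 0 where there is no reading), "K" (3x3 intrinsics, pixels), "rvec" (rotation vector, rad) and "tvec" (3), from world to camera coordinates, as OpenCV has them. Camera axes: x right, y down, z forward; pixel columns grow to the right and rows downward; lengths in m; the calibration is good to about 2 mm. A picture is of the moment at which its call begins.
- close_job(): hands the job in; it is judged then, once.
Trained networks look in a picture, given as the dict that the camera call returned (one of the last four; its "shot" number tells which), for a name from the list of things; names that differ only in an ending like _2 or _b are one class to them, and where a whole thing is asked for, a point or a joint stands for the part that bears it (a point fixed in the world has none). Each returns a list of dicts, best first, with "confidence" (0 to 1); they miss things now and then, are a little off and sometimes report something else, mostly with a low value. They report only what shows in the picture. A call takes as long as a camera call. They do not tell look-alikes from the thing itself.
- spotter.look_for(picture, thing): "extent" ([left, top, right, bottom] in pixels, round what is visible of it).
The state is a dict: "time": time; "joint_pos": joint angles; "qd": joint speeds; "joint_torque": joint torques, N m; "position": TCP position; "orientation": TCP orientation; "force": force on the tool from outside, world axes, zero at the start; "ft_torque": the same for the moment, N m; "opening": opening from 0.0 (shut) to 1.0 (fully open); "grip_force": force on a finger pad.
Only numpy, scipy, OpenCV 4.12 (cv2) and the standard library are available. Lean on these libraries where they do the work, as an engineer would, in place of code of your own. Each camera call takes 0.05 s, during which the arm holds its last target. There are 200 camera calls.

## Working session

There is one attempt and no reset: what is moved stays moved. The work goes in short steps, Python scripts to look and compute and a shell command to move; the robot and the scene stay as the last step left them, time stands still between calls to the robot, and variables do not carry over. Pictures are saved under pics/ and viewed, at most 10 in all, crops included, and the job is handed in when it is done.

```bash
ls; mkdir -p pics; cat > h.py <<'E'
import numpy as np,cv2
from plant import monitor,grab_frame,close_job,spotter
def world(p,u,v,z=None):
    R=cv2.Rodrigues(np.array(p["rvec"],float))[0];t=np.array(p["tvec"],float).ravel();K=np.array(p["K"])
    u=np.atleast_1d(u).astype(float);v=np.atleast_1d(v).astype(float)
    r=np.stack([(u-K[0,2])/K[0,0],(v-K[1,2])/K[1,1],np.ones_like(u)],-1)
    if z is None:
        d=p["depth"][v.astype(int),u.astype(int)]
        return (r*d[:,None]-t)@R
    c=-R.T@t; w=r@R
    return c+w*((z-c[2])/w[:,2])[:,None]
E
python3 - <<'E'
from h import *
for n in("top","scene"):
    p=grab_frame(n);cv2.imwrite(f"pics/{n}0.png",p["color"])
    print(n,p["K"][0][0],(-cv2.Rodrigues(np.array(p["rvec"]))[0].T@np.array(p["tvec"]).ravel()).round(3))
    for th in("blank","jig","knob_grip","stop","brass_bar","copper_bar"):
        for d in spotter.look_for(p,th)[:4]:
            e=d["extent"];c=world(p,(e[0]+e[2])/2,(e[1]+e[3])/2)
            print(th,round(d["confidence"],2),np.round(e),c.round(3))
print(monitor.observe())
E
```

```text
pics
top 369.5516396774237 [0.317 0.009 1.096]
blank 0.96 [416. 168. 433. 209.] [[ 0.53  -0.284  0.008]]
blank 0.71 [378. 180. 391. 220.] [[ 0.496 -0.166  0.007]]
jig 0.7 [397. 240. 448. 307.] [[ 0.282 -0.265  0.011]]
jig 0.69 [306. 150. 322. 160.] [[0.594 0.041 0.153]]
jig 0.61 [293. 146. 335. 210.] [[0.561 0.045 0.02 ]]
knob_grip 0.7 [304. 150. 322. 163.] [[0.59  0.042 0.153]]
knob_grip 0.45 [425. 253. 439. 266.] [[ 0.321 -0.255  0.151]]
brass_bar 0.75 [379. 179. 392. 221.] [[ 0.497 -0.167  0.009]]
copper_bar 0.57 [460. 180. 473. 220.] [[ 0.495 -0.404  0.008]]
scene 365.53908842210234 [0.96  0.277 0.938]
blank 0.57 [172. 210. 258. 274.] [[ 0.703 -0.203  0.021]]
jig 0.8 [285. 209. 347. 274.] [[0.604 0.065 0.095]]
jig 0.58 [249. 108. 305. 160.] [[ 0.332 -0.216  0.095]]
knob_grip 0.68 [301. 221. 314. 242.] [[0.615 0.049 0.153]]
knob_grip 0.61 [409. 246. 443. 280.] [[0.506 0.336 0.049]]
knob_grip 0.56 [260. 110. 270. 124.] [[ 0.335 -0.25   0.155]]
stop 0.43 [257. 140. 268. 153.] [[ 0.358 -0.263  0.037]]
brass_bar 0.81 [249. 176. 282. 212.] [[ 0.498 -0.168  0.011]]
{'time': 0.7, 'joint_pos': array([ 9.99986589e-01,  2.86224617e-01,  1.57673169e+00, -5.76537274e-05,
        1.27856401e+00, -1.49995518e-01]), 'qd': array([-1.11340915e-05, -4.69680477e-04,  3.07953683e-04,  6.66949582e-04,
        2.13713773e-04, -4.82072623e-04]), 'joint_torque': array([-5.90456402e-04, -4.05833280e+01, -2.92854792e+01, -1.65504157e-04,
        5.58442116e-04, -6.23317931e-06]), 'position': array([0.27571199, 0.61610126, 0.23135799]), 'orientation': array([3.14152939e+00, 6.53987054e-05, 2.72079504e+00]), 'force': array([-0.25832983, -0.59259806,  0.40952831]), 'ft_torque': array([-0.00547321, -0.05686366, -0.02944377]), 'grip_force': 0.0, 'opening': 1.0025866513128614}
```

```bash
python3 - <<'E'
import cv2
a=cv2.imread("pics/top0.png");c=a[130:320,270:490]
cv2.imwrite("pics/top0c.png",cv2.resize(c,None,fx=3.6,fy=3.1,interpolation=cv2.INTER_CUBIC)[:600,:800])
E
```

```text
(no output)
```

View pics/scene0.png

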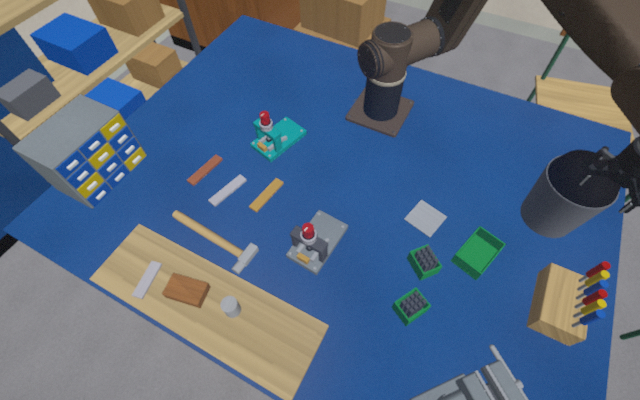

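View pics/top0c.png

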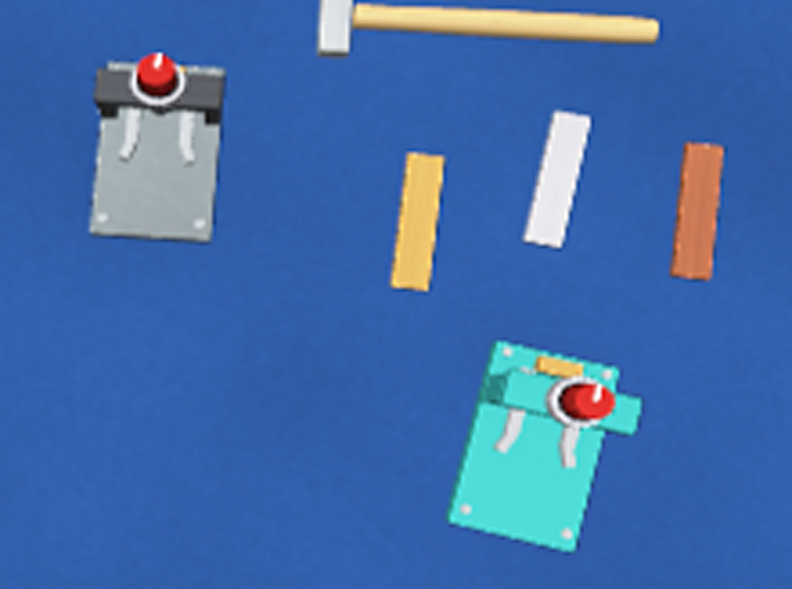

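In the top view (crop), the silver-white bar at full-frame (424,188) lies between the brass (385,200) and copper (466,200) bars, so it is the blank. The silver strip on the wooden board (scene 147,280) is a look-alike. The jig is the grey one at top (314,180), not the turquoise one at (422,273).

```bash
cat > m.py <<'E'
from h import *
def rect(P): # P Nx2
    (c,s,a)=cv2.minAreaRect((P*1000).astype(np.float32))
    if s[0]<s[1]: a+=90
    return np.round(c,1),np.round(s,1),round((a+90)%180-90,2)
def bar(p,ctr,z=.01,r=.09):
    """silver mask near world ctr, refined on colour"""
    v,u=np.mgrid[0:400,0:640]; W=world(p,u.ravel(),v.ravel(),z)
    hsv=cv2.cvtColor(p["color"],cv2.COLOR_BGR2HSV).reshape(-1,3)
    m=(hsv[:,1]<90)&(hsv[:,2]>120)&(np.hypot(W[:,0]-ctr[0],W[:,1]-ctr[1])<r)
    return W[m,:2]
E
python3 - <<'E'
from m import *
for n in("top","scene"):
    p=grab_frame(n)
    B=bar(p,(.53,-.284)); print(n,"bar",len(B),rect(B),B.mean(0).round(4))
    d=p["depth"]; v,u=np.mgrid[0:400,0:640]; W=world(p,u.ravel(),v.ravel())
    near=(np.hypot(W[:,0]-.55,W[:,1]-.05)<.16)&(d.ravel()>0)
    for nm,lo,hi in(("bed",.014,.026),("beam",.09,.099),("knob",.148,.158),("all>14",.014,.2)):
        P=W[near&(W[:,2]>lo)&(W[:,2]<hi)]
        print(nm,len(P),rect(P[:,:2]),P.mean(0).round(4),np.median(P[:,2]).round(4))
    P=W[near&(abs(W[:,2])<.008)]; print("table z",np.median(P[:,2]).round(4))
    # red knob top silhouette
    hsv=cv2.cvtColor(p["color"],cv2.COLOR_BGR2HSV).reshape(-1,3)
    m=near&(hsv[:,1]>150)&((hsv[:,0]<8)|(hsv[:,0]>172)); P=W[m]
    print("red",len(P),P.mean(0).round(4),P.min(0).round(3),P.max(0).round(3))
E
```

```text
top bar 478 (array([ 534.2, -283.1]), array([ 31.7, 132.5]), -13.8) [ 0.5335 -0.2831]
bed 1267 (array([561.2,  45.7]), array([ 99.6, 170.8]), -4.43) [0.5361 0.0473 0.0187] 0.0187
beam 243 (array([598.7,  43.1]), array([99.1, 36.7]), 85.44) [0.599  0.0423 0.0944] 0.0944
knob 85 (array([599.9,  42.8]), array([26.4, 26. ]), 44.35) [0.6004 0.0427 0.1518] 0.1516
all>14 1902 (array([561.2,  45.7]), array([ 99.8, 170.7]), -4.53) [0.5548 0.0457 0.0432] 0.0201
table z -0.0013
red 107 [0.5981 0.043  0.1445] [ 0.586  0.03  -0.002] [0.658 0.06  0.155]
scene bar 435 (array([ 536.8, -282.1]), array([ 37.9, 132.8]), -13.5) [ 0.5383 -0.2824]
bed 1220 (array([563.1,  44.7]), array([100.5, 170.8]), -4.56) [0.5559 0.051  0.0209] 0.021
beam 263 (array([605.3,  41.6]), array([99.8, 34.6]), 86.08) [0.606  0.047  0.0961] 0.0965
knob 99 (array([604.1,  41.9]), array([26.9, 26.4]), 71.92) [0.6041 0.0422 0.1537] 0.1539
all>14 2158 (array([563.1,  44.7]), array([100.8, 170.7]), -4.47) [0.58   0.0493 0.0499] 0.023
table z 0.001
red 118 [0.607  0.0463 0.1458] [0.591 0.031 0.119] [0.618 0.056 0.156]
```

```bash
python3 -m crank '[{"dx":0.224,"dy":-0.416,"rz":10,"fingers":55},{"dx":0.224,"dy":-0.416,"rz":10},{"dx":0.224,"dy":-0.416,"rz":10},{"dx":0.224,"dy":-0.416,"rz":10},{"dx":0.224,"dy":-0.416,"rz":10},{"dx":0.224,"dy":-0.416,"rz":10},{"dx":0.224,"dy":-0.416,"rz":10},{"dx":0.224,"dy":-0.416,"rz":10},{"dx":0.224,"dy":-0.416,"rz":10},{"dx":0.224,"dy":-0.416,"rz":10},{"dx":0.224,"dy":-0.416,"rz":10},{"dx":0.2156,"dy":-0.888,"rz":10.3},{"dx":0.2156,"dy":-0.888,"rz":10.3},{"dx":0.2156,"dy":-0.888,"rz":10.3},{"dx":0.2156,"dy":-0.888,"rz":10.3},{"dx":0.2156,"dy":-0.888,"rz":10.3},{"dx":0.2156,"dy":-0.888,"rz":10.3},{"dx":0.2156,"dy":-0.888,"rz":10.3},{"dx":0.2156,"dy":-0.888,"rz":10.3},{"dx":0.2156,"dy":-0.888,"rz":10.3}]' 60; python3 -c "
from h import *
s=monitor.observe();print(s['joint_pos'].round(3))"
```

```text
[ 1.     0.286  1.577 -0.     1.279 -0.15 ]$[0]: bad value
```

```bash
python3 -m crank '[{"dx":0.02,"dy":-0.03,"dz":0,"rx":0,"ry":0,"rz":4,"fingers":55}]' 60; python3 -m crank --help | head -20
```

```text
time: 0.88
position: [0.2931, 0.589, 0.2313]
orientation: [3.139, -0.002, 2.796]
force: [1.8, -0.4, 0.5]
opening: 0.882
grip_force: 0.0invalid input: not JSON, or not a number
```

```bash
python3 -m crank '[{"dx":0.204,"dy":-0.386,"dz":0,"rx":0,"ry":0,"rz":6,"fingers":55},{"dx":0.204,"dy":-0.386,"dz":0,"rx":0,"ry":0,"rz":6,"fingers":55},{"dx":0.204,"dy":-0.386,"dz":0,"rx":0,"ry":0,"rz":6,"fingers":55},{"dx":0.204,"dy":-0.386,"dz":0,"rx":0,"ry":0,"rz":6,"fingers":55},{"dx":0.204,"dy":-0.386,"dz":0,"rx":0,"ry":0,"rz":6,"fingers":55},{"dx":0.204,"dy":-0.386,"dz":0,"rx":0,"ry":0,"rz":6,"fingers":55},{"dx":0.204,"dy":-0.386,"dz":0,"rx":0,"ry":0,"rz":6,"fingers":55},{"dx":0.204,"dy":-0.386,"dz":0,"rx":0,"ry":0,"rz":6,"fingers":55},{"dx":0.204,"dy":-0.386,"dz":0,"rx":0,"ry":0,"rz":6,"fingers":55},{"dx":0.204,"dy":-0.386,"dz":0,"rx":0,"ry":0,"rz":6,"fingers":55},{"dx":0.196,"dy":-0.858,"dz":0,"rx":0,"ry":0,"rz":6.3,"fingers":55},{"dx":0.196,"dy":-0.858,"dz":0,"rx":0,"ry":0,"rz":6.3,"fingers":55},{"dx":0.196,"dy":-0.858,"dz":0,"rx":0,"ry":0,"rz":6.3,"fingers":55},{"dx":0.196,"dy":-0.858,"dz":0,"rx":0,"ry":0,"rz":6.3,"fingers":55},{"dx":0.196,"dy":-0.858,"dz":0,"rx":0,"ry":0,"rz":6.3,"fingers":55},{"dx":0.196,"dy":-0.858,"dz":0,"rx":0,"ry":0,"rz":6.3,"fingers":55},{"dx":0.196,"dy":-0.858,"dz":0,"rx":0,"ry":0,"rz":6.3,"fingers":55},{"dx":0.196,"dy":-0.858,"dz":0,"rx":0,"ry":0,"rz":6.3,"fingers":55}]' 60; python3 -c "
from h import *
s=monitor.observe();print(s['joint_pos'].round(3),s['position'].round(4))"
```

```text
time: 2.38
position: [0.4909, -0.1176, 0.2318]
orientation: [-3.141, 0.001, 2.9]
force: [0.9, -1.0, -0.0]
opening: 0.55
grip_force: 0.0
[-0.436 -0.096  1.988  0.     1.249 -1.766] [ 0.4909 -0.1176  0.2318]
```

```bash
python3 -m crank '[{"dx":0,"dy":-0.1545,"dz":0,"rx":0,"ry":0,"rz":0,"fingers":55},{"dx":0,"dy":-0.1545,"dz":0,"rx":0,"ry":0,"rz":0,"fingers":55},{"dx":0,"dy":-0.1545,"dz":0,"rx":0,"ry":0,"rz":0,"fingers":55},{"dx":0,"dy":-0.1545,"dz":-0.08,"rx":0,"ry":0,"rz":0,"fingers":55},{"dx":0,"dy":-0.1545,"dz":-0.15,"rx":0,"ry":0,"rz":0,"fingers":55},{"dx":0,"dy":-0.1545,"dz":-0.15,"rx":0,"ry":0,"rz":0,"fingers":55},{"dx":0,"dy":-0.1545,"dz":-0.2,"rx":0,"ry":0,"rz":0,"fingers":55},{"dx":0,"dy":-0.1545,"dz":-0.2,"rx":0,"ry":0,"rz":0,"fingers":55},{"dx":0,"dy":-0.1545,"dz":-0.2,"rx":0,"ry":0,"rz":0,"fingers":55},{"dx":0,"dy":-0.1545,"dz":-0.2,"rx":0,"ry":0,"rz":0,"fingers":55}]' 60; python3 - <<'E'
from h import *
s=monitor.observe();print(s['joint_pos'].round(3),s['position'].round(4),s['orientation'].round(4))
p=grab_frame("scene");cv2.imwrite("pics/g.png",cv2.resize(p["color"][120:270,150:350],None,fx=4,fy=4,interpolation=cv2.INTER_CUBIC))
E
```

```text
time: 3.22
position: [0.4898, -0.269, 0.0295]
orientation: [3.139, -0.005, 2.9]
force: [0.4, -0.0, 0.5]
opening: 0.551
grip_force: 0.0
[-0.684  0.292  1.982  0.     0.874 -2.013] [ 0.4898 -0.269   0.0295] [ 3.1392 -0.0051  2.9003]
```

View pics/g.png

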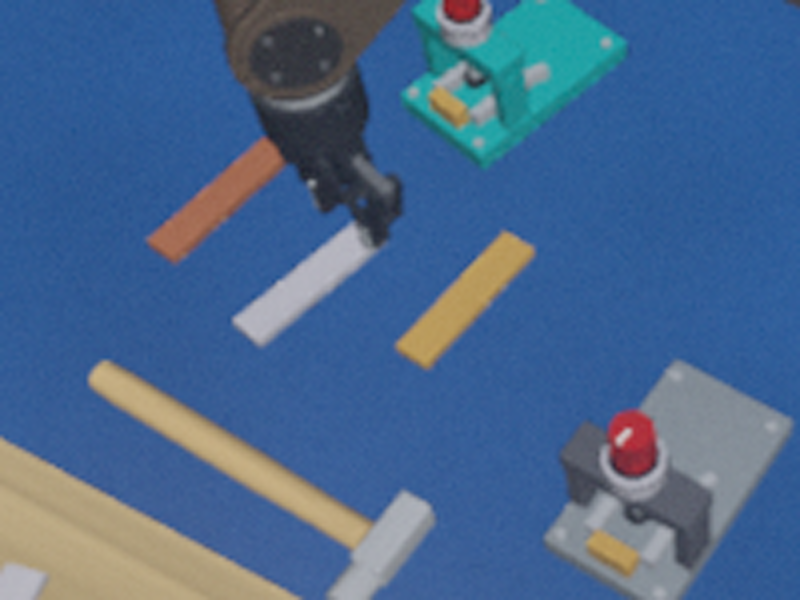

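The gripper straddles the near end of the silver bar (crop 370,230), clear of the brass and copper bars. Descending slowly.

```bash
python3 -m crank '[{"dx":0.001,"dy":-0.003,"dz":-0.015,"rx":0,"ry":0,"rz":0,"fingers":55},{"dx":0.001,"dy":-0.003,"dz":-0.022,"rx":0,"ry":0,"rz":0,"fingers":55},{"dx":0.001,"dy":-0.003,"dz":-0.026,"rx":0,"ry":0,"rz":0,"fingers":50},{"dx":0.001,"dy":-0.003,"dz":-0.026,"rx":0,"ry":0,"rz":0,"fingers":45},{"dx":0.001,"dy":-0.003,"dz":-0.026,"rx":0,"ry":0,"rz":0,"fingers":45}]' 60
```

```text
time: 3.68
position: [0.493, -0.2734, 0.0067]
orientation: [-3.141, 0.002, 2.901]
force: [0.7, -0.8, 0.0]
opening: 0.453
grip_force: 0.0
```

```bash
python3 -m crank '[{"dx":0,"dy":0,"dz":-0.002,"rx":0,"ry":0,"rz":0,"fingers":45},{"dx":0,"dy":0,"dz":-0.002,"rx":0,"ry":0,"rz":0,"fingers":0},{"dx":0,"dy":0,"dz":-0.002,"rx":0,"ry":0,"rz":0,"fingers":0},{"dx":0,"dy":0,"dz":-0.002,"rx":0,"ry":0,"rz":0,"fingers":0},{"dx":0,"dy":0,"dz":-0.002,"rx":0,"ry":0,"rz":0,"fingers":0},{"dx":0,"dy":0,"dz":-0.002,"rx":0,"ry":0,"rz":0,"fingers":0}]' 60
```

```text
time: 4.18
position: [0.4928, -0.2735, 0.0044]
orientation: [-3.141, 0.001, 2.901]
force: [-1.7, 1.1, 5.8]
opening: 0.326
grip_force: 59.7
```

```bash
python3 -m crank '[{"dx":0,"dy":0,"dz":0.03,"rx":0,"ry":0,"rz":0,"fingers":0},{"dx":0,"dy":0,"dz":0.06,"rx":0,"ry":0,"rz":0,"fingers":0},{"dx":0,"dy":0.03,"dz":0.08,"rx":0,"ry":0,"rz":2,"fingers":0},{"dx":-0.01,"dy":0.06,"dz":0.08,"rx":0,"ry":0,"rz":4,"fingers":0},{"dx":-0.02,"dy":0.1,"dz":0.08,"rx":0,"ry":0,"rz":6,"fingers":0},{"dx":-0.03,"dy":0.14,"dz":0.08,"rx":0,"ry":0,"rz":9.3,"fingers":0},{"dx":-0.04,"dy":0.18,"dz":0.08,"rx":0,"ry":0,"rz":9.3,"fingers":0},{"dx":-0.045,"dy":0.22,"dz":0.08,"rx":0,"ry":0,"rz":9.3,"fingers":0},{"dx":-0.05,"dy":0.26,"dz":0.08,"rx":0,"ry":0,"rz":9.3,"fingers":0},{"dx":-0.053,"dy":0.29,"dz":0.08,"rx":0,"ry":0,"rz":9.3,"fingers":0},{"dx":-0.0534,"dy":0.31,"dz":0.08,"rx":0,"ry":0,"rz":9.3,"fingers":0},{"dx":-0.0534,"dy":0.3284,"dz":0.08,"rx":0,"ry":0,"rz":9.3,"fingers":0},{"dx":-0.0534,"dy":0.3284,"dz":0.06,"rx":0,"ry":0,"rz":9.3,"fingers":0},{"dx":-0.0534,"dy":0.3284,"dz":0.045,"rx":0,"ry":0,"rz":9.3,"fingers":0},{"dx":-0.0534,"dy":0.3284,"dz":0.045,"rx":0,"ry":0,"rz":9.3,"fingers":0},{"dx":-0.0534,"dy":0.3284,"dz":0.045,"rx":0,"ry":0,"rz":9.3,"fingers":0}]' 60;  python3 - <<'E'
from m import *
s=monitor.observe();print(s['joint_pos'].round(3),s['position'].round(4),s['orientation'].round(4))
for n in ("top","scene"):
    p=grab_frame(n)
    cv2.imwrite(f"pics/{n}2.png",cv2.resize(p["color"][130:240,250:350] if n=="top" else p["color"][180:290,270:390],None,fx=5,fy=5,interpolation=cv2.INTER_CUBIC))
E
```

```text
time: 5.52
position: [0.4376, 0.0555, 0.0473]
orientation: [3.142, -0.003, 3.063]
force: [0.1, 0.7, -0.6]
opening: 0.323
grip_force: 59.5
[-0.105  0.017  2.259 -0.     0.869 -1.597] [0.4376 0.0555 0.0473] [ 3.1415 -0.0033  3.063 ]
```

View pics/scene2.png

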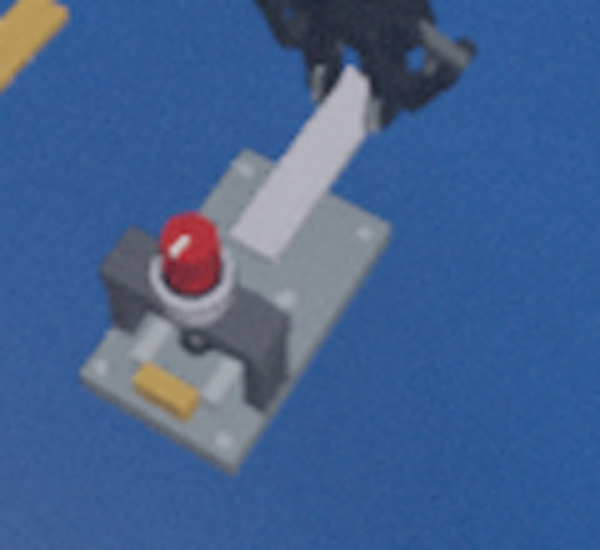

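View pics/top2.png

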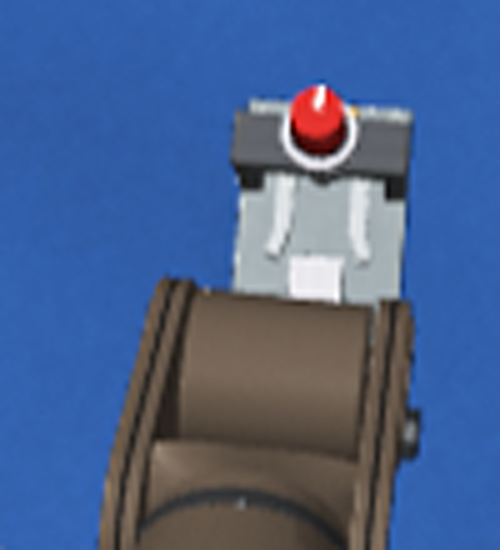

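The bar is held straight, its nose (top crop 316,258) in line with the midpoint between the guides (318,230). Lowering onto the bed.

```bash
python3 -m crank '[{"dx":0,"dy":0,"dz":-0.01,"rx":0,"ry":0,"rz":0,"fingers":0},{"dx":0,"dy":0,"dz":-0.018,"rx":0,"ry":0,"rz":0,"fingers":0},{"dx":0,"dy":0,"dz":-0.021,"rx":0,"ry":0,"rz":0,"fingers":0},{"dx":0,"dy":0,"dz":-0.021,"rx":0,"ry":0,"rz":0,"fingers":0},{"dx":0,"dy":0,"dz":-0.021,"rx":0,"ry":0,"rz":0,"fingers":0}]' 60;python3 -m crank '[{"dx":0,"dy":0,"dz":-0.001,"rx":0,"ry":0,"rz":0,"fingers":0},{"dx":0,"dy":0,"dz":-0.001,"rx":0,"ry":0,"rz":0,"fingers":0}]' 60;
```

```text
time: 6.03
position: [0.4386, 0.0552, 0.0269]
orientation: [-3.142, -0.001, 3.063]
force: [0.5, 1.2, -0.8]
opening: 0.324
grip_force: 59.6
time: 6.2
position: [0.4391, 0.0553, 0.0265]
orientation: [-3.142, 0.0, 3.063]
force: [-0.1, 0.2, -0.3]
opening: 0.323
grip_force: 59.6
```

```bash
python3 -m crank '[{"dx":0.007,"dy":-0.0006,"dz":-0.001,"rx":0,"ry":0,"rz":0,"fingers":0},{"dx":0.014,"dy":-0.0011,"dz":-0.001,"rx":0,"ry":0,"rz":0,"fingers":0},{"dx":0.021,"dy":-0.0017,"dz":-0.001,"rx":0,"ry":0,"rz":0,"fingers":0},{"dx":0.028,"dy":-0.0022,"dz":-0.001,"rx":0,"ry":0,"rz":0,"fingers":0},{"dx":0.035,"dy":-0.0028,"dz":-0.001,"rx":0,"ry":0,"rz":0,"fingers":0},{"dx":0.035,"dy":-0.0028,"dz":-0.001,"rx":0,"ry":0,"rz":0,"fingers":0}]' 60;python3 -m crank '[{"dx":0.007,"dy":-0.0006,"dz":-0.0005,"rx":0,"ry":0,"rz":0,"fingers":0},{"dx":0.014,"dy":-0.0011,"dz":-0.0005,"rx":0,"ry":0,"rz":0,"fingers":0},{"dx":0.021,"dy":-0.0017,"dz":-0.0005,"rx":0,"ry":0,"rz":0,"fingers":0},{"dx":0.028,"dy":-0.0022,"dz":-0.0005,"rx":0,"ry":0,"rz":0,"fingers":0},{"dx":0.028,"dy":-0.0022,"dz":-0.0005,"rx":0,"ry":0,"rz":0,"fingers":0}]' 60;
```

```text
time: 6.7
position: [0.476, 0.0522, 0.0258]
orientation: [-3.142, 0.002, 3.063]
force: [-0.1, -0.1, -1.0]
opening: 0.325
grip_force: 59.6
time: 7.12
position: [0.5038, 0.05, 0.0253]
orientation: [-3.142, 0.002, 3.063]
force: [-0.0, 0.6, -2.0]
opening: 0.321
grip_force: 59.6
```

```bash
python3 -m crank '[{"dx":0.004,"dy":-0.0003,"dz":-0.0005,"rx":0,"ry":0,"rz":0,"fingers":0},{"dx":0.008,"dy":-0.0006,"dz":-0.0005,"rx":0,"ry":0,"rz":0,"fingers":0},{"dx":0.009,"dy":-0.0007,"dz":-0.0005,"rx":0,"ry":0,"rz":0,"fingers":0},{"dx":0.009,"dy":-0.0007,"dz":-0.0005,"rx":0,"ry":0,"rz":0,"fingers":0}]' 60;python3 -m crank '[{"dx":0.001,"dy":0,"dz":0,"rx":0,"ry":0,"rz":0,"fingers":0},{"dx":0.002,"dy":-0.0001,"dz":0,"rx":0,"ry":0,"rz":0,"fingers":0}]' 60;
```

```text
time: 7.45
position: [0.5114, 0.0495, 0.0244]
orientation: [-3.142, 0.001, 3.063]
force: [0.9, -0.1, -0.1]
opening: 0.32
grip_force: 59.7
time: 7.62
position: [0.5124, 0.0496, 0.0244]
orientation: [-3.142, -0.001, 3.063]
force: [-2.2, 0.0, 2.5]
opening: 0.324
grip_force: 60.0
```

```bash
python3 -m crank '[{"dx":0.0005,"dy":0,"dz":0,"rx":0,"ry":0,"rz":0,"fingers":0},{"dx":0.001,"dy":-0.0001,"dz":0,"rx":0,"ry":0,"rz":0,"fingers":0}]' 60
```

```text
time: 7.78
position: [0.5136, 0.0495, 0.0244]
orientation: [3.142, -0.001, 3.063]
force: [-1.8, 0.1, 2.8]
opening: 0.323
grip_force: 60.0
```

```bash
python3 -m crank '[{"dx":0.0005,"dy":0,"dz":0,"rx":0,"ry":0,"rz":0,"fingers":0},{"dx":0.001,"dy":-0.0001,"dz":0,"rx":0,"ry":0,"rz":0,"fingers":0},{"dx":0.0015,"dy":-0.0001,"dz":0,"rx":0,"ry":0,"rz":0,"fingers":0},{"dx":0.0015,"dy":-0.0001,"dz":0,"rx":0,"ry":0,"rz":0,"fingers":0}]' 60
```

```text
time: 8.12
position: [0.5155, 0.0493, 0.0244]
orientation: [3.142, 0.0, 3.063]
force: [-2.3, 0.7, 2.7]
opening: 0.321
grip_force: 60.0
```

```bash
python3 -m crank '[{"dx":0.0005,"dy":0,"dz":0,"rx":0,"ry":0,"rz":0,"fingers":0},{"dx":0.001,"dy":-0.0001,"dz":0,"rx":0,"ry":0,"rz":0,"fingers":0},{"dx":0.001,"dy":-0.0001,"dz":0,"rx":0,"ry":0,"rz":0,"fingers":0}]' 60
```

```text
time: 8.37
position: [0.5165, 0.0492, 0.0244]
orientation: [3.142, 0.0, 3.063]
force: [-1.5, -0.4, 3.0]
opening: 0.327
grip_force: 60.0
```

```bash
python3 -m crank '[{"dx":0.0005,"dy":0,"dz":0,"rx":0,"ry":0,"rz":0,"fingers":0},{"dx":0.001,"dy":-0.0001,"dz":0,"rx":0,"ry":0,"rz":0,"fingers":0},{"dx":0.001,"dy":-0.0001,"dz":0,"rx":0,"ry":0,"rz":0,"fingers":0}]' 60
```

```text
time: 8.62
position: [0.5175, 0.0491, 0.0244]
orientation: [3.142, 0.0, 3.063]
force: [-2.3, 0.5, 2.6]
opening: 0.323
grip_force: 60.0
```

```bash
python3 -m crank '[{"dx":0.0005,"dy":0,"dz":0,"rx":0,"ry":0,"rz":0,"fingers":0},{"dx":0.0005,"dy":0,"dz":0,"rx":0,"ry":0,"rz":0,"fingers":0}]' 60
```

```text
time: 8.78
position: [0.518, 0.0491, 0.0244]
orientation: [-3.142, 0.0, 3.063]
force: [-2.5, 0.2, 3.7]
opening: 0.325
grip_force: 60.1
```

```bash
python3 -m crank '[{"dx":0.0005,"dy":0,"dz":0,"rx":0,"ry":0,"rz":0,"fingers":0},{"dx":0.0005,"dy":0,"dz":0,"rx":0,"ry":0,"rz":0,"fingers":0}]' 60|sed -n '2p;4p'; python3 -m crank '[{"dx":0.0005,"dy":-0.0001,"dz":0,"rx":0,"ry":0,"rz":0,"fingers":0},{"dx":0.0005,"dy":-0.0001,"dz":0,"rx":0,"ry":0,"rz":0,"fingers":0}]' 60|sed -n '2p;4p'
```

```text
position: [0.5185, 0.0491, 0.0244]
force: [-2.3, 0.8, 4.3]
position: [0.519, 0.049, 0.0244]
force: [-3.4, 0.3, 4.4]
```

```bash
python3 -m crank '[{"dx":0.0005,"dy":0,"dz":0,"rx":0,"ry":0,"rz":0,"fingers":0},{"dx":0.0005,"dy":0,"dz":0,"rx":0,"ry":0,"rz":0,"fingers":0}]' 60|sed -n '2p;4p'
```

```text
position: [0.5191, 0.049, 0.0243]
force: [-4.1, 1.0, 4.8]
```

```bash
python3 -m crank '[{"dx":0.0005,"dy":0,"dz":0,"rx":0,"ry":0,"rz":0,"fingers":0},{"dx":0.0005,"dy":0,"dz":0,"rx":0,"ry":0,"rz":0,"fingers":0}]' 60|sed -n '2p;4p'
```

```text
position: [0.5191, 0.049, 0.0243]
force: [-5.7, -0.6, 7.4]
```

```bash
python3 -m crank '[{"dx":0.0005,"dy":0,"dz":0,"rx":0,"ry":0,"rz":0,"fingers":0},{"dx":0.0005,"dy":0,"dz":0,"rx":0,"ry":0,"rz":0,"fingers":0}]' 60|sed -n '2p;4p'
```

```text
position: [0.5191, 0.049, 0.0243]
force: [-7.0, -0.9, 7.9]
```

```bash
python3 -m crank '[{"dx":0.0005,"dy":0,"dz":0,"rx":0,"ry":0,"rz":0,"fingers":0},{"dx":0.001,"dy":-0.0001,"dz":0,"rx":0,"ry":0,"rz":0,"fingers":0},{"dx":0.0015,"dy":-0.0001,"dz":0,"rx":0,"ry":0,"rz":0,"fingers":0},{"dx":0.0015,"dy":-0.0001,"dz":0,"rx":0,"ry":0,"rz":0,"fingers":0}]' 60|sed -n '2p;4p'
```

```text
position: [0.5192, 0.049, 0.0243]
force: [-11.2, -0.6, 12.4]
```

```bash
python3 -m crank '[{"dx":0.0005,"dy":0,"dz":0,"rx":0,"ry":0,"rz":0,"fingers":0},{"dx":0.001,"dy":-0.0001,"dz":0,"rx":0,"ry":0,"rz":0,"fingers":0},{"dx":0.0015,"dy":-0.0001,"dz":0,"rx":0,"ry":0,"rz":0,"fingers":0},{"dx":0.0015,"dy":-0.0001,"dz":0,"rx":0,"ry":0,"rz":0,"fingers":0},{"dx":0.0015,"dy":-0.0001,"dz":0,"rx":0,"ry":0,"rz":0,"fingers":0}]' 60|sed -n '2p;4p'; python3 - <<'E'
from m import *
p=grab_frame("scene")
cv2.imwrite("pics/home.png",cv2.resize(p["color"][190:290,270:380],None,fx=6,fy=6,interpolation=cv2.INTER_CUBIC))
E
```

```text
position: [0.5192, 0.049, 0.0243]
force: [-15.3, 0.7, 17.2]
```

View pics/home.png

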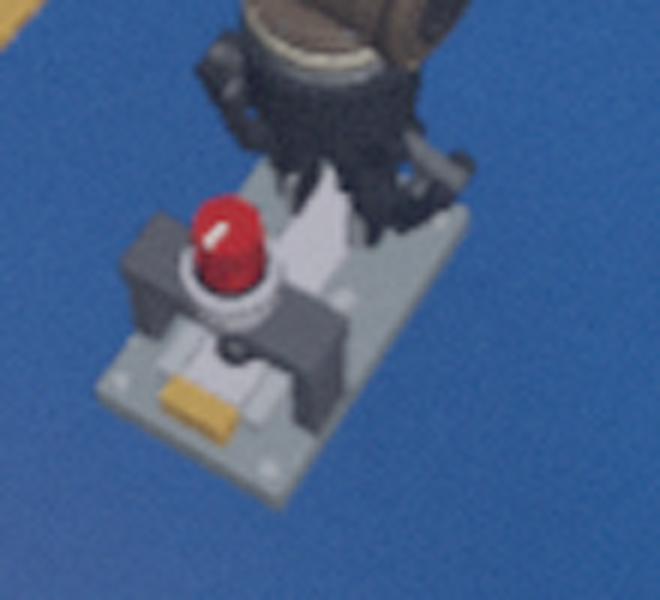

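The bar runs between the guides and its end meets the brass stop (crop 198,405); the force is 15 N. Relaxing, then releasing and rising.

```bash
python3 -m crank '[{"dx":-0.0015,"dy":0.0001,"dz":0.001,"rx":0,"ry":0,"rz":0,"fingers":0},{"dx":-0.003,"dy":0.0002,"dz":0.002,"rx":0,"ry":0,"rz":0,"fingers":0},{"dx":-0.003,"dy":0.0002,"dz":0.002,"rx":0,"ry":0,"rz":0,"fingers":0}]' 60|sed -n '2p;4p'
```

```text
position: [0.5191, 0.0491, 0.0254]
force: [-4.4, 0.8, -0.7]
```

```bash
python3 -m crank '[{"dx":0,"dy":0,"dz":-0.0008,"rx":0,"ry":0,"rz":0,"fingers":0},{"dx":0,"dy":0,"dz":-0.0008,"rx":0,"ry":0,"rz":0,"fingers":50},{"dx":0,"dy":0,"dz":-0.0008,"rx":0,"ry":0,"rz":0,"fingers":50},{"dx":0,"dy":0,"dz":-0.0008,"rx":0,"ry":0,"rz":0,"fingers":60},{"dx":0,"dy":0,"dz":0.01,"rx":0,"ry":0,"rz":0,"fingers":60},{"dx":0,"dy":0,"dz":0.04,"rx":0,"ry":0,"rz":0,"fingers":60},{"dx":0,"dy":0,"dz":0.08,"rx":0,"ry":0,"rz":0,"fingers":60},{"dx":0,"dy":0,"dz":0.12,"rx":0,"ry":0,"rz":7,"fingers":60},{"dx":0,"dy":0,"dz":0.16,"rx":0,"ry":0,"rz":14,"fingers":60},{"dx":0.01,"dy":0,"dz":0.17,"rx":0,"ry":0,"rz":21,"fingers":60},{"dx":0.04,"dy":-0.003,"dz":0.17,"rx":0,"ry":0,"rz":28,"fingers":60},{"dx":0.07,"dy":-0.006,"dz":0.17,"rx":0,"ry":0,"rz":35,"fingers":60},{"dx":0.083,"dy":-0.007,"dz":0.17,"rx":0,"ry":0,"rz":40,"fingers":60},{"dx":0.083,"dy":-0.007,"dz":0.17,"rx":0,"ry":0,"rz":40,"fingers":60},{"dx":0.083,"dy":-0.007,"dz":0.17,"rx":0,"ry":0,"rz":40,"fingers":60},{"dx":0.083,"dy":-0.007,"dz":0.17,"rx":0,"ry":0,"rz":40,"fingers":60}]' 60; python3 - <<'E'
from m import *
s=monitor.observe();print(s['joint_pos'].round(3),s['position'].round(4),s['orientation'].round(4),s['ft_torque'])
E
```

```text
time: 12.0
position: [0.6028, 0.0422, 0.1966]
orientation: [3.141, -0.0, -2.524]
force: [-0.4, 1.3, -0.2]
opening: 0.602
grip_force: 0.0
[-0.098  0.163  1.788  0.     1.191 -2.287] [0.6028 0.0422 0.1966] [ 3.1414e+00 -1.0000e-04 -2.5238e+00] [-0.00521312  0.01244744  0.02547563]
```

```bash
python3 -m crank '[{"dx":-0.0008,"dy":0,"dz":-0.03,"rx":0,"ry":0,"rz":0,"fingers":60},{"dx":-0.0008,"dy":0,"dz":-0.055,"rx":0,"ry":0,"rz":0,"fingers":55},{"dx":-0.0008,"dy":0,"dz":-0.066,"rx":0,"ry":0,"rz":0,"fingers":50},{"dx":-0.0008,"dy":0,"dz":-0.0725,"rx":0,"ry":0,"rz":0,"fingers":50},{"dx":-0.0008,"dy":0,"dz":-0.0725,"rx":0,"ry":0,"rz":0,"fingers":50},{"dx":-0.0008,"dy":0,"dz":-0.0725,"rx":0,"ry":0,"rz":0,"fingers":50}]' 50; python3 -m crank '[{"dx":0,"dy":0,"dz":0,"rx":0,"ry":0,"rz":0,"fingers":0},{"dx":0,"dy":0,"dz":0,"rx":0,"ry":0,"rz":0,"fingers":0},{"dx":0,"dy":0,"dz":0,"rx":0,"ry":0,"rz":0,"fingers":0},{"dx":0,"dy":0,"dz":0,"rx":0,"ry":0,"rz":0,"fingers":0},{"dx":0,"dy":0,"dz":0,"rx":0,"ry":0,"rz":0,"fingers":0}]' 50; python3 - <<'E'
from m import *
s=monitor.observe();print(s['position'].round(4),s['ft_torque'])
p=grab_frame("scene")
cv2.imwrite("pics/knob.png",cv2.resize(p["color"][160:290,240:380],None,fx=5,fy=4.6,interpolation=cv2.INTER_CUBIC))
E
```

```text
time: 12.5
position: [0.6029, 0.042, 0.1248]
orientation: [-3.141, 0.001, -2.522]
force: [0.1, 0.2, 0.7]
opening: 0.5
grip_force: 0.0
time: 12.92
position: [0.603, 0.0429, 0.1262]
orientation: [3.141, 0.002, -2.522]
force: [-3.4, 3.7, 5.5]
opening: 0.311
grip_force: 49.6
[0.603  0.0429 0.1262] [ 0.50598477  0.61302088 -0.06331066]
```

View pics/knob.png

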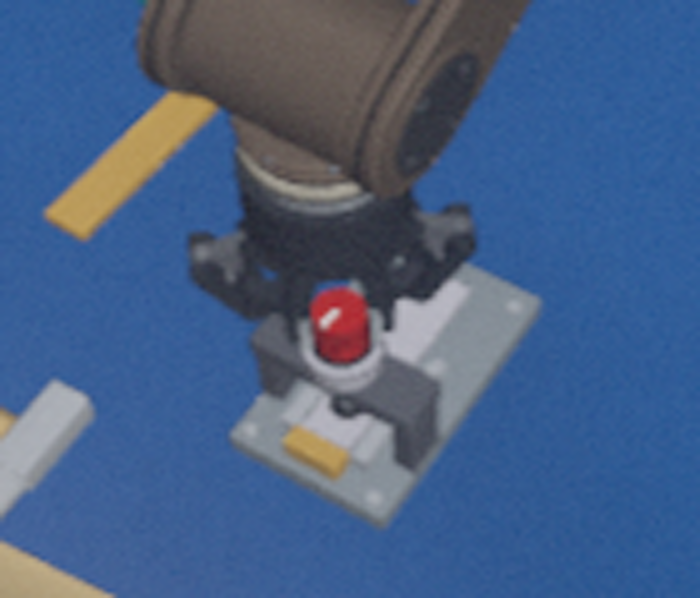

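```bash
python3 - <<'E'
from m import *
p=grab_frame("scene")
P=np.array([[.602,.042,.153],[.603,.043,.126],[.603,.043,.199],[.602,.042,.118],[.6019-.045,.0421,.2],[.64,.06,.2]])
q=cv2.projectPoints(P,np.array(p["rvec"],float),np.array(p["tvec"],float),np.array(p["K"]),None)[0].reshape(-1,2)
print(((q-[240,160])*[5,4.6]).round())
for c in [(340,310),(340,275),(295,315),(390,305),(270,240),(330,225)]:
    u,v=c[0]/5+240,c[1]/4.6+160
    print(c,world(p,u,v).round(3))
E
```

```text
[[336. 306.]
 [339. 332.]
 [333. 265.]
 [339. 337.]
 [378. 195.]
 [326. 335.]]
(340, 310) [[0.603 0.044 0.152]]
(340, 275) [[0.61  0.051 0.206]]
(295, 315) [[0.626 0.034 0.175]]
(390, 305) [[0.598 0.07  0.17 ]]
(270, 240) [[0.639 0.036 0.272]]
(330, 225) [[0.634 0.064 0.299]]
```

```bash
python3 -m crank '[{"dx":-0.0008,"dy":0.0008,"dz":0.001,"rx":0,"ry":0,"rz":0,"fingers":0},{"dx":-0.0008,"dy":0.0008,"dz":0.001,"rx":0,"ry":0,"rz":-7,"fingers":0},{"dx":-0.0008,"dy":0.0008,"dz":0.001,"rx":0,"ry":0,"rz":-14,"fingers":0},{"dx":-0.0008,"dy":0.0008,"dz":0.001,"rx":0,"ry":0,"rz":-21,"fingers":0}]' 50; python3 -c "
from h import *
s=monitor.observe();print(s['ft_torque'].round(3))"
python3 -m crank '[{"dx":0,"dy":0,"dz":0,"rx":0,"ry":0,"rz":-7,"fingers":0},{"dx":0,"dy":0,"dz":0,"rx":0,"ry":0,"rz":-14,"fingers":0},{"dx":0,"dy":0,"dz":0,"rx":0,"ry":0,"rz":-21,"fingers":0},{"dx":0,"dy":0,"dz":0,"rx":0,"ry":0,"rz":-28,"fingers":0},{"dx":0,"dy":0,"dz":0,"rx":0,"ry":0,"rz":-35,"fingers":0},{"dx":0,"dy":0,"dz":0,"rx":0,"ry":0,"rz":-42,"fingers":0},{"dx":0,"dy":0,"dz":0,"rx":0,"ry":0,"rz":-49,"fingers":0}]' 50; python3 -c "
from h import *
s=monitor.observe();print(s['ft_torque'].round(3),s['joint_pos'].round(3))"
```

```text
time: 13.35
position: [0.6028, 0.0432, 0.1263]
orientation: [-3.141, 0.003, -2.894]
force: [0.0, 2.2, 2.2]
opening: 0.314
grip_force: 49.7
[0.358 0.089 0.081]
time: 13.93
position: [0.6027, 0.0436, 0.1263]
orientation: [3.139, 0.002, 2.533]
force: [-0.6, 3.3, 2.0]
opening: 0.31
grip_force: 49.7
[0.52  0.163 0.148] [-0.096  0.237  1.839  0.002  1.062 -1.06 ]
```

```bash
cat > t.py <<'E'
from h import *
s=monitor.observe();print(round(s['time'],2),"yaw",s['orientation'][2].round(3),"q6",s['joint_pos'][5].round(3),"M",s['ft_torque'].round(3),"jt6",s['joint_torque'][5].round(3),"F",s['force'].round(1))
E
python3 t.py
python3 -m crank '[{"dx":0,"dy":0.0007,"dz":0,"rx":0,"ry":0,"rz":0,"fingers":0}]' 50 >/dev/null; python3 t.py
python3 -m crank '[{"dx":0,"dy":0,"dz":0,"rx":0,"ry":0,"rz":-6,"fingers":0}]' 50 >/dev/null; python3 t.py
python3 -m crank '[{"dx":0,"dy":0,"dz":0,"rx":0,"ry":0,"rz":-6,"fingers":0}]' 50 >/dev/null; python3 t.py
python3 -m crank '[{"dx":0,"dy":0,"dz":0,"rx":0,"ry":0,"rz":-6,"fingers":0}]' 50 >/dev/null; python3 t.py
python3 -m crank '[{"dx":0,"dy":0,"dz":0,"rx":0,"ry":0,"rz":-6,"fingers":0}]' 50 >/dev/null; python3 t.py
```

```text
13.93 yaw 2.533 q6 -1.06 M [0.52  0.163 0.148] jt6 -0.712 F [-0.6  3.3  2. ]
14.02 yaw 2.537 q6 -1.062 M [ 0.022  0.141 -0.075] jt6 0.472 F [-0.3  1.3  2.9]
14.1 yaw 2.437 q6 -0.961 M [0.345 0.169 0.019] jt6 -0.956 F [-0.7  2.8  2.8]
14.18 yaw 2.329 q6 -0.854 M [0.35  0.06  0.045] jt6 -0.638 F [-0.8  2.2  3.2]
14.27 yaw 2.224 q6 -0.749 M [0.444 0.063 0.071] jt6 -0.604 F [0.9 4.  3. ]
14.35 yaw 2.119 q6 -0.644 M [0.399 0.088 0.095] jt6 -0.602 F [-0.6  3.3  2.8]
```

```bash
for i in 1; do
python3 -m crank '[{"dx":0,"dy":0.0005,"dz":0,"rx":0,"ry":0,"rz":-3,"fingers":0},{"dx":0,"dy":0.0005,"dz":0,"rx":0,"ry":0,"rz":-6,"fingers":0}]' 50 >/dev/null; python3 t.py
python3 -m crank '[{"dx":0,"dy":0,"dz":0,"rx":0,"ry":0,"rz":-3,"fingers":0},{"dx":0,"dy":0,"dz":0,"rx":0,"ry":0,"rz":-6,"fingers":0}]' 50 >/dev/null; python3 t.py
python3 -m crank '[{"dx":0,"dy":0,"dz":0,"rx":0,"ry":0,"rz":-3,"fingers":0},{"dx":0,"dy":0,"dz":0,"rx":0,"ry":0,"rz":-6,"fingers":0}]' 50 >/dev/null; python3 t.py
python3 -m crank '[{"dx":0,"dy":0,"dz":0,"rx":0,"ry":0,"rz":-3,"fingers":0},{"dx":0,"dy":0,"dz":0,"rx":0,"ry":0,"rz":-6,"fingers":0}]' 50 >/dev/null; python3 t.py
python3 -m crank '[{"dx":0,"dy":0,"dz":0,"rx":0,"ry":0,"rz":-3,"fingers":0},{"dx":0,"dy":0,"dz":0,"rx":0,"ry":0,"rz":-6,"fingers":0}]' 50 >/dev/null; python3 t.py
python3 -m crank '[{"dx":0,"dy":0,"dz":0,"rx":0,"ry":0,"rz":-3,"fingers":0},{"dx":0,"dy":0,"dz":0,"rx":0,"ry":0,"rz":-6,"fingers":0}]' 50 >/dev/null; python3 t.py
done
```

```text
14.52 yaw 2.017 q6 -0.541 M [0.191 0.107 0.102] jt6 -0.248 F [0.4 2.5 2.8]
14.68 yaw 1.912 q6 -0.436 M [0.266 0.063 0.087] jt6 -0.271 F [1.  1.6 3. ]
14.85 yaw 1.807 q6 -0.332 M [0.281 0.078 0.033] jt6 -0.271 F [-0.4  1.9  2.7]
15.02 yaw 1.703 q6 -0.227 M [0.283 0.015 0.075] jt6 -0.271 F [1.3 1.8 2.4]
15.18 yaw 1.598 q6 -0.122 M [0.264 0.044 0.066] jt6 -0.271 F [-0.   2.6  2.9]
15.35 yaw 1.493 q6 -0.017 M [ 0.361 -0.081  0.018] jt6 -0.271 F [0.7 2.6 1.9]
```

```bash
for i in 1; do
python3 -m crank '[{"dx":0,"dy":0,"dz":0,"rx":0,"ry":0,"rz":-3,"fingers":0},{"dx":0,"dy":0,"dz":0,"rx":0,"ry":0,"rz":-6,"fingers":0}]' 50 >/dev/null; python3 t.py
python3 -m crank '[{"dx":0,"dy":0,"dz":0,"rx":0,"ry":0,"rz":-3,"fingers":0},{"dx":0,"dy":0,"dz":0,"rx":0,"ry":0,"rz":-6,"fingers":0}]' 50 >/dev/null; python3 t.py
python3 -m crank '[{"dx":0,"dy":0,"dz":0,"rx":0,"ry":0,"rz":-3,"fingers":0},{"dx":0,"dy":0,"dz":0,"rx":0,"ry":0,"rz":-6,"fingers":0}]' 50 >/dev/null; python3 t.py
python3 -m crank '[{"dx":0,"dy":0,"dz":0,"rx":0,"ry":0,"rz":-3,"fingers":0},{"dx":0,"dy":0,"dz":0,"rx":0,"ry":0,"rz":-6,"fingers":0}]' 50 >/dev/null; python3 t.py
python3 -m crank '[{"dx":0,"dy":0,"dz":0,"rx":0,"ry":0,"rz":-3,"fingers":0},{"dx":0,"dy":0,"dz":0,"rx":0,"ry":0,"rz":-6,"fingers":0}]' 50 >/dev/null; python3 t.py
python3 -m crank '[{"dx":0,"dy":0,"dz":0,"rx":0,"ry":0,"rz":-3,"fingers":0},{"dx":0,"dy":0,"dz":0,"rx":0,"ry":0,"rz":-6,"fingers":0}]' 50 >/dev/null; python3 t.py
done
```

```text
15.52 yaw 1.388 q6 0.087 M [ 0.385 -0.059  0.028] jt6 -0.271 F [0.9 2.1 2.7]
15.68 yaw 1.284 q6 0.192 M [ 0.359 -0.029  0.099] jt6 -0.225 F [1.1 2.6 3. ]
15.85 yaw 1.179 q6 0.296 M [ 0.326 -0.179  0.138] jt6 -0.187 F [1.8 1.9 2.8]
16.02 yaw 1.075 q6 0.401 M [ 0.389 -0.132  0.13 ] jt6 -0.148 F [1.8 1.2 1.4]
16.18 yaw 0.97 q6 0.506 M [ 0.388 -0.179  0.212] jt6 -0.11 F [2.2 1.4 2.8]
16.35 yaw 0.865 q6 0.611 M [ 0.308 -0.212  0.113] jt6 -0.231 F [1.7 1.7 3.9]
```

```bash
for i in 1; do
python3 -m crank '[{"dx":0,"dy":0,"dz":0,"rx":0,"ry":0,"rz":-3,"fingers":0},{"dx":0,"dy":0,"dz":0,"rx":0,"ry":0,"rz":-6,"fingers":0}]' 50 >/dev/null; python3 t.py
python3 -m crank '[{"dx":0,"dy":0,"dz":0,"rx":0,"ry":0,"rz":-3,"fingers":0},{"dx":0,"dy":0,"dz":0,"rx":0,"ry":0,"rz":-6,"fingers":0}]' 50 >/dev/null; python3 t.py
python3 -m crank '[{"dx":0,"dy":0,"dz":0,"rx":0,"ry":0,"rz":-3,"fingers":0},{"dx":0,"dy":0,"dz":0,"rx":0,"ry":0,"rz":-6,"fingers":0}]' 50 >/dev/null; python3 t.py
python3 -m crank '[{"dx":0,"dy":0,"dz":0,"rx":0,"ry":0,"rz":-3,"fingers":0},{"dx":0,"dy":0,"dz":0,"rx":0,"ry":0,"rz":-6,"fingers":0}]' 50 >/dev/null; python3 t.py
python3 -m crank '[{"dx":0,"dy":0,"dz":0,"rx":0,"ry":0,"rz":-3,"fingers":0},{"dx":0,"dy":0,"dz":0,"rx":0,"ry":0,"rz":-6,"fingers":0}]' 50 >/dev/null; python3 t.py
python3 -m crank '[{"dx":0,"dy":0,"dz":0,"rx":0,"ry":0,"rz":-3,"fingers":0},{"dx":0,"dy":0,"dz":0,"rx":0,"ry":0,"rz":-6,"fingers":0}]' 50 >/dev/null; python3 t.py
done
python3 - <<'E'
from m import *
p=grab_frame("scene")
cv2.imwrite("pics/turn.png",cv2.resize(p["color"][190:290,260:380],None,fx=6,fy=6,interpolation=cv2.INTER_CUBIC))
E
```

```text
16.52 yaw 0.76 q6 0.715 M [ 0.385 -0.26   0.107] jt6 -0.233 F [2.5 2.5 1.4]
16.68 yaw 0.655 q6 0.82 M [ 0.401 -0.243  0.058] jt6 -0.241 F [2.2 1.9 1.7]
16.85 yaw 0.551 q6 0.925 M [ 0.308 -0.264  0.074] jt6 -0.278 F [2.7 1.3 1.2]
17.02 yaw 0.446 q6 1.03 M [ 0.35  -0.319  0.03 ] jt6 -0.28 F [2.4 2.4 2.5]
17.18 yaw 0.342 q6 1.134 M [ 0.301 -0.326  0.225] jt6 -0.153 F [2.4 1.7 1.5]
17.35 yaw 0.237 q6 1.239 M [ 0.297 -0.346  0.261] jt6 -0.124 F [2.8 1.3 1.3]
```

View pics/turn.png

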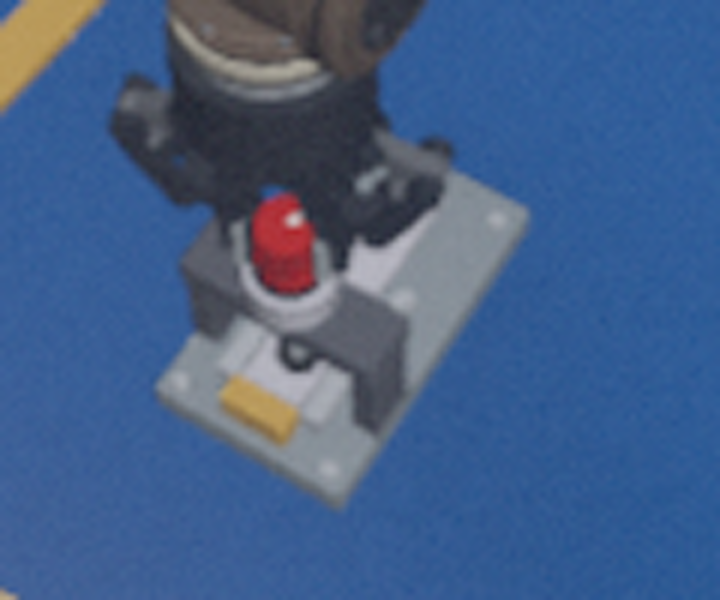

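The foot now touches the bar (crop 298,350) and the knob mark has turned. The torque has peaked, dropped and is rising again, so one click is done. I'll pass the second crest and stop in the detent.

```bash

python3 -m crank '[{"dx":0,"dy":0,"dz":0,"rx":0,"ry":0,"rz":-3,"fingers":0},{"dx":0,"dy":0,"dz":0,"rx":0,"ry":0,"rz":-6,"fingers":0}]' 50 >/dev/null; python3 t.py
python3 -m crank '[{"dx":0,"dy":0,"dz":0,"rx":0,"ry":0,"rz":-3,"fingers":0},{"dx":0,"dy":0,"dz":0,"rx":0,"ry":0,"rz":-6,"fingers":0}]' 50 >/dev/null; python3 t.py
python3 -m crank '[{"dx":0,"dy":0,"dz":0,"rx":0,"ry":0,"rz":-3,"fingers":0},{"dx":0,"dy":0,"dz":0,"rx":0,"ry":0,"rz":-6,"fingers":0}]' 50 >/dev/null; python3 t.py
python3 -m crank '[{"dx":0,"dy":0,"dz":0,"rx":0,"ry":0,"rz":-3,"fingers":0},{"dx":0,"dy":0,"dz":0,"rx":0,"ry":0,"rz":-6,"fingers":0}]' 50 >/dev/null; python3 t.py
```

```text
17.57 yaw 0.133 q6 1.343 M [ 0.223 -0.403  0.297] jt6 -0.101 F [2.5 0.7 2.1]
17.73 yaw 0.028 q6 1.448 M [ 0.395 -0.355  0.136] jt6 -0.209 F [3.  1.2 0.9]
17.9 yaw -0.077 q6 1.553 M [ 0.133 -0.471  0.082] jt6 -0.226 F [ 3.1 -0.   3.1]
18.07 yaw -0.182 q6 1.658 M [ 0.187 -0.516  0.073] jt6 -0.25 F [3.4 1.  2.9]
```

```bash

python3 -m crank '[{"dx":0,"dy":0,"dz":0,"rx":0,"ry":0,"rz":-2,"fingers":0},{"dx":0,"dy":0,"dz":0,"rx":0,"ry":0,"rz":-5,"fingers":0},{"dx":0,"dy":0,"dz":0,"rx":0,"ry":0,"rz":-5,"fingers":0},{"dx":0,"dy":0,"dz":0,"rx":0,"ry":0,"rz":-5,"fingers":0}]' 50 >/dev/null; python3 t.py
python3 -m crank '[{"dx":0,"dy":0,"dz":0,"rx":0,"ry":0,"rz":0,"fingers":55},{"dx":0,"dy":0,"dz":0,"rx":0,"ry":0,"rz":0,"fingers":60},{"dx":0,"dy":0,"dz":0,"rx":0,"ry":0,"rz":0,"fingers":60},{"dx":0,"dy":0,"dz":0,"rx":0,"ry":0,"rz":0,"fingers":60},{"dx":0,"dy":0,"dz":0.02,"rx":0,"ry":0,"rz":0,"fingers":60},{"dx":0,"dy":0,"dz":0.05,"rx":0,"ry":0,"rz":0,"fingers":60},{"dx":0,"dy":0,"dz":0.09,"rx":0,"ry":0,"rz":0,"fingers":60},{"dx":-0.03,"dy":0.03,"dz":0.13,"rx":0,"ry":0,"rz":0,"fingers":60},{"dx":-0.06,"dy":0.06,"dz":0.16,"rx":0,"ry":0,"rz":0,"fingers":60},{"dx":-0.09,"dy":0.1,"dz":0.17,"rx":0,"ry":0,"rz":0,"fingers":60},{"dx":-0.12,"dy":0.14,"dz":0.17,"rx":0,"ry":0,"rz":0,"fingers":60},{"dx":-0.12,"dy":0.17,"dz":0.17,"rx":0,"ry":0,"rz":0,"fingers":60},{"dx":-0.12,"dy":0.17,"dz":0.17,"rx":0,"ry":0,"rz":0,"fingers":60}]' 50
python3 - <<'E'
from m import *
p=grab_frame("scene")
cv2.imwrite("pics/end.png",cv2.resize(p["color"][190:290,260:380],None,fx=6,fy=6,interpolation=cv2.INTER_CUBIC))
E
```

```text
18.4 yaw -0.267 q6 1.743 M [ 0.199 -0.76   0.057] jt6 0.066 F [ 4.3 -1.1  1.6]
time: 19.48
position: [0.4796, 0.2164, 0.2958]
orientation: [-3.14, -0.0, -0.269]
force: [-0.4, 0.9, -0.3]
opening: 0.599
grip_force: 0.0
```

View pics/end.png

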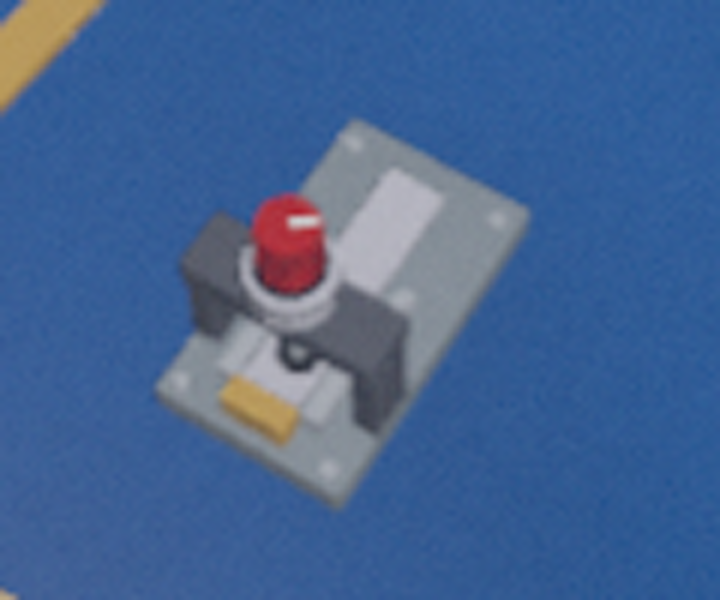

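The bar lies flat between the guides against the brass stop (260,408). The foot is on it (298,352) and the arm is clear. Handing in.

```bash
python3 -c "
from plant import close_job
print(close_job())"
```

```text
the job is handed in; nothing more can be done
None
```

The job is handed in: I pressed the aluminium bar against the brass stop with about 15 N, clamped it with two clutch clicks judged from the wrist torque, and moved the arm clear; no score came back.

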